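Clear the lathe catch tray and show the spindle to the inspection camera

ROBOT

A 6-joint arm with a two-finger parallel gripper is mounted at the origin on the work surface. World frame = base frame: x ahead of the robot, y to its left, z up, the work surface at z = 0. Lengths are in m, angles in rad, forces in N, time in s.
With the tool pointing down it reaches from about 0.3 to 0.85 m from the base axis. Payload 5.4 kg.
Tool frame: the origin (TCP) lies on the centre line of the jaws, within the pads' length; the fingertips stand 14 mm ahead of it and the grasp point (between the pads) lies 5 mm behind it; z points along the fingers, y is the line along which they close (so a half turn about z gives the same grasp; the last joint's range is limited). The gripper opens to 85 mm and grips with 20 to 120 N. Pads are 22 mm wide; open, the fingers measure 114 mm over their backs; the gripper's body (76 mm by 85 mm) begins 54 mm behind the grasp point. The pads swing forward as they close: fully open they stand 13 mm farther back than shut.
Start: joints at [-1.466, 0.158, 1.597, -0, 1.386, -0.21], TCP at [0.178, -0.547, 0.215] pointing down, gripper open.
Joint ranges: [-2.91, 2.91], [-0.94, 2.29], [0.18, 2.7], [-1.29, 4.43], [0.17, 2.64], [-3, 3]. Speed limits (rad/s): [2.57, 2.57, 3.14, 3.14, 3.14, 3.14].

INTERFACE

Orientations are given as a rotation vector (axis times angle).
In Python, from rig import sense, snapshot, close_job gives the robot as it stands. The module is installed in compiled form; this text tells all that it offers.
- The arm moves only by the tool play_rows, never from a script. Its argument "moves" is a list that holds one entry, the list of rows, each a list of 7 numbers: the shift along the world's x, y, z in mm, then the turn, a rotation vector about the world's x, y, z in degrees, then the opening, from 0 (shut) to 1 (fully open). In form: [[[x, y, z, rx, ry, rz, jaw], ...]]. A call has 1 to 8 rows; each row shifts and turns the commanded pose from where the row before left it; what a row does not reach is not made up. A row lasts 1/10 s, in which the tool goes at most 50 mm and 8.59 degrees, less where a joint would pass 70% of its speed; a pose out of reach is approached as far as the arm can. A call with a gripper value outside its range is refused whole. The fingers move at their own pace and stop on an object; the grip force is fixed at half the most. Time passes only in rows, so rows that do not move let the fingers close. It gives the time, the measured TCP pose, the force, the opening and the grip force at its end, in the units of the state.
- sense(): the state, without advancing time (a new reading comes with each control period).
- snapshot(name): name is "scene" or "top" or "wrist"; returns a dict with "image" (400x640x3 uint8, red, green, blue), "vertical_fov" (degrees; the focal length in pixels is half the picture's height over the tangent of half this angle, whatever the lens; pixels are square), "cx", "cy" (the principal point, pixels), "world_from_camera" (4x4, takes a point from camera to world coordinates); the wrist camera has in their place "tool_from_camera" (4x4, takes a point from camera to tool coordinates, whose origin is the TCP and whose axes are the flange's). Camera axes: x right, y up, looking along -z (the intrinsics and any distortion apply to the point x, -y, -z); pixel columns grow to the right and rows downward; lengths in m; the calibration is good to about 2 mm. A picture is of the moment at which its call begins: read the wrist's pose just before it. There is no depth.
- close_job(): hands the job in; it is judged then, once.
The state is a dict: "t": time; "joint_positions": joint angles; "joint_vel": joint speeds; "joint_efforts": joint torques, N m; "position": TCP position; "orientation": TCP orientation; "ft_force": force on the tool from outside, world axes, zero at the start; "wrist_torque": the same for the moment, N m; "width": finger opening in m; "grip_force": force on a finger pad.
Only numpy, scipy, OpenCV 4.12 (cv2) and the standard library are available. Lean on these libraries where they do the work, as an engineer would, in place of code of your own. Each camera call takes 0.05 s, during which the arm holds its last target. There are 200 camera calls.

TASK

Move the two round bushings from the lathe's black catch tray into the grey tote, setting them down on its floor rather than dropping them. Then pick the square-bodied spindle out of the tray and hold it up in the air for the inspection camera: the centre of its square body on the lens line 150 mm in front of the lens glass, its long pin pointing straight at the lens. Finish while still holding it there, motionless; do not touch the camera, and leave the wrench, the oil bottle and the mouse alone.

Things in the scene. Friction and masses are not known exactly. Their poses are not given: they have to be found in the camera images.
- spindle_center (a point): Spindle, bare aluminium, 0.1 to 0.15 kg, lying in the tray on one flat of its square body. The point is the centre of the square body (26 x 26 mm section, 48 mm long), 13 mm above the tray floor at the start. x points along the spindle towards its long pin (16 mm diameter, sticks out 40 mm from the body), z up. A short stub (20 mm diameter, 10 mm long) is on the other end. Total length 98 mm
- spindle_tip (a point): End of the spindle's long pin, on its axis, 64 mm from the centre of the square body
- bushing0_center (a point): One of two equal round bushings, bare aluminium, 32 mm outside diameter, 16 mm bore, 40 mm tall, standing on end in the tray, 0.05 to 0.1 kg. The point is its centre, 20 mm above the tray floor at the start; z is its bore axis
- bushing1_center (a point): The other bushing, same as the first
- tray: Black plastic catch tray, fixed, 260 (its x) x 280 (its y) mm, 25 mm high, floor and walls 4 mm thick. Origin under its centre, on the table; z up. It may stand on either side of the robot's centre line
- tote: Grey plastic tote, fixed, 240 (its x) x 220 (its y) mm, 55 mm high, floor and walls 5 mm thick, open on top and empty. Origin under its centre, on the table; z up. It stands on the side opposite the tray
- lens (a point): Centre of the lens glass of the inspection camera: a 50 mm black cube with a barrel up to 48 mm in diameter, on a steel column 375 mm high beyond the tray and tote. Its x axis is the lens line and points backwards, from the work into the camera; the camera looks along -x, towards the robot and downwards by 0.25 to 0.6 rad about a stiff hinge 70 mm behind the glass (the tilt differs from time to time, fixed in a run unless it is pushed)
- focus (a point): Point in the air 150 mm in front of the lens glass on the lens line, 0.23 to 0.31 m above the table. Same axes as the lens: a spindle whose x axis lies along this x axis has its long pin pointing straight at the lens
- camera: Camera stand, fixed: base 100 x 120 mm, 14 mm high, its middle 90 mm and the column 105 mm behind the origin (its +x), a point on the table; the head's hinge is 70 mm behind and 360 mm above the origin. Not to be touched
- wrench: Steel wrench, 150 mm long, lying on the table between the tray and the tote. Leave alone
- oil: White oil bottle, 44 mm in diameter, 75 mm tall, standing on the right beyond the tray or tote. Leave alone
- mouse: Black computer mouse, 100 x 58 x 31 mm, on the left beyond the tray or tote. Leave alone
Mind the look-alikes: they are no part of the job. Of the things like the part that bears spindle_center, leave any that is pink; of the rest the smaller one is meant.

How it is judged:
On the way:
1. both bushings stand or lie on the tote's floor, let go and at rest (x of bushing0_center in the frame of tote between -0.11 and 0.11 m and y of bushing0_center in the frame of tote between -0.1 and 0.1 m and z of each of bushing0_center, bushing1_center in the frame of tote below 0.035 m and linear speed of each of bushing0, bushing1 below 0.03 m/s and contact force between each of bushing0, bushing1 and the arm below 0.1 N and contact force between each of bushing0, bushing1 and the fingers below 0.1 N and x of bushing1_center in the frame of tote between -0.11 and 0.11 m and y of bushing1_center in the frame of tote between -0.1 and 0.1 m), for 0.2 s.
At the end, for the whole second after the job is handed in: Both bushings are let go and at rest on the tote's floor. The spindle is held still in the fingers alone: the centre of its square body within 20 mm of the point 150 mm in front of the lens glass, its axis within 0.2 rad of the lens line, the long pin towards the lens (all of step 1 and distance between spindle_center and focus below 0.02 m and angle between the x axis of spindle and the x axis of focus, either way round below 0.2 rad and x of spindle_tip in the frame of focus above 0.03 m and height (world z) of spindle_center above 0.15 m and linear speed of spindle below 0.03 m/s and contact force between spindle and the fingers above 0.5 N and contact force between spindle and tray below 0.05 N and contact force between spindle and tote below 0.05 N); the arm keeps its last pose, push and grip.
It fails at once if the camera is touched (contact force between camera and anything else above 0.5 N).
It fails at once if the wrench, oil bottle or mouse is moved by more than 20 mm (distance of any of wrench, oil, mouse from where it was at the start of the episode above 0.02 m).
It fails at once if a bushing is dropped (falls freely by more than about 40 mm) ((contact force between bushing0 and the fingers below 0.05 N and linear speed of bushing0 above 0.9 m/s) or (contact force between bushing1 and the fingers below 0.05 N and linear speed of bushing1 above 0.9 m/s)).
It also fails if it takes over 72 s, if anything falls off the work surface, if the arm or the gripper's body presses on something with over 40 N, if the wrist force passes 120 N, or if a joint passes its speed limit or range.

## Working session

There is one attempt and no reset: what is moved stays moved. The work goes in short steps, Python scripts to look and compute and a tool call to move; the robot and the scene stay as the last step left them, time stands still between calls to the robot, and variables do not carry over. Pictures are saved under pics/ and viewed, at most 13 in all, crops included, and the job is handed in when it is done.

Besides the shell and the picture viewer there is one more tool, called after ">>>" as name([rows], argument=value, ...), one row to a line, values as JSON. play_rows: Moves the arm, as the interface text tells. Its arguments: {"type":"object","properties":{"moves":{"type":"array","items":{"type":"array","items":{"type":"array","items":{"type":"number"}}}}},"required":["moves"]}

```bash
mkdir -p pics; cat > h.py <<'E'
import numpy as np, cv2
from rig import sense, snapshot
from scipy.spatial.transform import Rotation as R
def snap(name, fn=None):
    s=sense(); d=snapshot(name)
    if name=="wrist":
        T=np.eye(4);T[:3,:3]=R.from_rotvec(s["orientation"]).as_matrix();T[:3,3]=s["position"]
        d["world_from_camera"]=T@np.array(d["tool_from_camera"])
    if fn: cv2.imwrite("pics/"+fn,d["image"][:,:,::-1])
    return d
def foc(d): return 200/np.tan(np.radians(d["vertical_fov"])/2)
def ray(d,u,v):
    f=foc(d);T=np.array(d["world_from_camera"])
    r=T[:3,:3]@np.array([(u-d["cx"])/f,-(v-d["cy"])/f,-1.]);return T[:3,3],r/np.linalg.norm(r)
def onz(d,u,v,z):
    o,r=ray(d,u,v);return o+r*(z-o[2])/r[2]
def proj(d,p):
    T=np.linalg.inv(np.array(d["world_from_camera"]));q=T[:3,:3]@np.array(p)+T[:3,3];f=foc(d)
    return np.array([d["cx"]+f*q[0]/-q[2],d["cy"]-f*q[1]/-q[2]])
def tri(obs):
    A=np.zeros((3,3));b=np.zeros(3)
    for d,u,v in obs:
        o,r=ray(d,u,v);P=np.eye(3)-np.outer(r,r);A+=P;b+=P@o
    x=np.linalg.solve(A,b);return x,[np.round(proj(d,x)-[u,v],1) for d,u,v in obs]
E
python3 - <<'E'
from h import *
import pickle
D={}
for n in("scene","top","wrist"):
    d=snap(n,n+"0.png");D[n]=d
    print(n,{k:(np.round(v,3).tolist() if not np.isscalar(v) else v) for k,v in d.items() if k!="image"})
pickle.dump(D,open("d0.pkl","wb"));print(sense())
a=np.vstack([D["scene"]["image"],D["top"]["image"]]);
cv2.imwrite("pics/both.png",cv2.resize(a[:,:,::-1],None,fx=.75,fy=.75))
E
```

```text
scene {'vertical_fov': 42.37757448269892, 'cx': 312.40811817256935, 'cy': 199.9220373035632, 'world_from_camera': [[-0.175, -0.753, 0.635, 1.357], [0.985, -0.14, 0.105, 0.238], [0.009, 0.644, 0.765, 1.21], [0.0, 0.0, 0.0, 1.0]]}
top {'vertical_fov': 56.37676716236803, 'cx': 318.34943064760876, 'cy': 204.49670653878624, 'world_from_camera': [[0.064, 0.978, -0.199, 0.321], [-0.998, 0.062, -0.015, 0.09], [-0.003, 0.2, 0.98, 1.286], [0.0, 0.0, 0.0, 1.0]]}
wrist {'vertical_fov': 59.87953023361344, 'cx': 320.8376584972675, 'cy': 196.7548786599862, 'tool_from_camera': [[0.001, 0.964, 0.267, 0.068], [1.0, -0.001, -0.001, 0.0], [-0.001, 0.267, -0.964, -0.159], [0.0, 0.0, 0.0, 1.0]], 'world_from_camera': [[0.311, 0.916, 0.254, 0.243], [-0.95, 0.3, 0.082, -0.526], [-0.001, -0.267, 0.964, 0.373], [0.0, 0.0, 0.0, 1.0]]}
{'t': 0.15, 'joint_positions': array([-1.46613655e+00,  1.58918204e-01,  1.59795449e+00, -6.93802507e-06,
        1.38619486e+00, -2.10098628e-01]), 'joint_vel': array([ 8.35389959e-04, -1.47400542e-03, -3.45647559e-03, -8.79544487e-04,
       -1.18897157e-03, -7.76585748e-05]), 'joint_efforts': array([ 4.82988671e-04, -3.96378672e+01, -3.31784141e+01, -2.90948792e-04,
        5.47068354e-03,  1.14022089e-05]), 'position': array([ 0.17793837, -0.54625796,  0.2138295 ]), 'orientation': array([-3.10131175e+00, -4.92153971e-01, -1.11333365e-04]), 'ft_force': array([ 0.37136843, -0.10071489,  0.58998441]), 'wrist_torque': array([ 0.00835385, -0.02657658, -0.05616359]), 'grip_force': 0.0, 'width': 0.08532907111946936}
```

View pics/scene0.png

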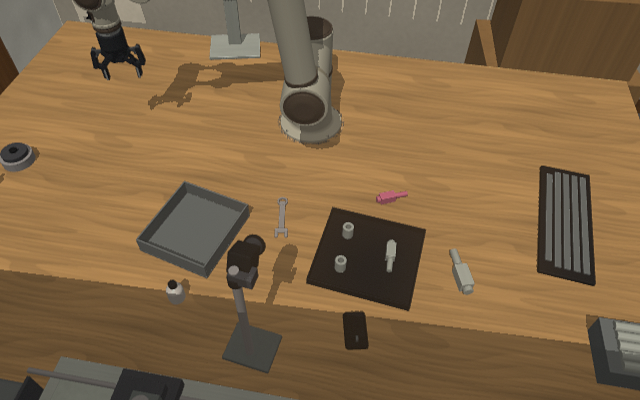

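View pics/top0.png

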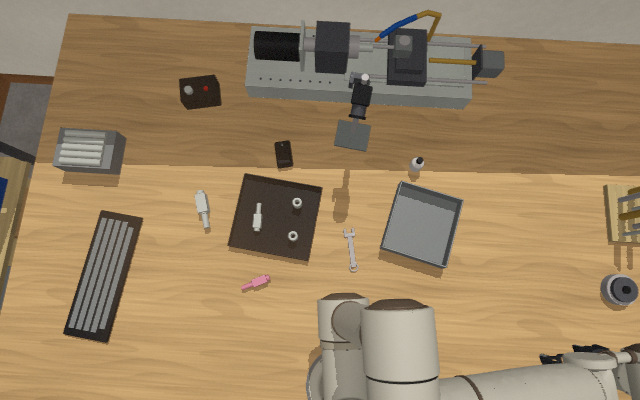

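The scene view shows the tote at about (195,225), the tray at (367,258), the bushings at (348,230) and (340,264), and the camera head at (243,262). There are three spindle-like parts:
- In the tray: scene (391,255), top (257,217).
- Aluminium, on the table: scene (461,270), top (202,208).
- Pink, on the table: scene (391,197), top (256,282).

The one in the tray fits, because it isn't pink, it's the smaller of the other two, and it lies in the tray. I'll confirm this in an enlarged crop.

```bash
python3 - <<'E'
from h import *
import pickle
D=pickle.load(open("d0.pkl","rb"))
def crop(n,x,y,w,h,W,H):
    return cv2.resize(D[n]["image"][y:y+h,x:x+w,::-1],(W,H),interpolation=cv2.INTER_CUBIC)
a=crop("scene",310,180,200,150,400,300);b=crop("top",190,165,150,112.5.__int__(),400,300)
c=crop("scene",200,210,133,100,400,300);e=crop("top",310,60,133,100,400,300)
cv2.imwrite("pics/crops.png",np.vstack([np.hstack([a,b]),np.hstack([c,e])]))
for n in("scene","top"):
    im=D[n]["image"];hsv=cv2.cvtColor(im,cv2.COLOR_RGB2HSV)
    m=((hsv[...,2]>120)&(hsv[...,1]<60)).astype(np.uint8)
    k,l,s,c=cv2.connectedComponentsWithStats(m)
    for i in range(1,k):
        if 40<s[i,4]<900: print(n,s[i],np.round(c[i],1),np.round(onz(D[n],*c[i],0.02),3))
E
```

```text
scene [ 72   0  16  22 132] [80.  12.1] [-0.488 -1.095  0.02 ]
scene [114   0  32  24 553] [129.5  11.2] [-0.536 -0.89   0.02 ]
scene [487   0   7  19  41] [490.1   8.8] [-0.855  0.651  0.02 ]
scene [ 41  19  11  21 110] [46.2 28.7] [-0.341 -1.173  0.02 ]
scene [333  35  22  16 131] [342.5  43.1] [-0.47   0.049  0.02 ]
scene [ 22  37  26  31 202] [33.2 50.6] [-0.187 -1.144  0.02 ]
scene [318  45   9  26 173] [322.1  57.7] [-0.355 -0.016  0.02 ]
scene [301  70  26  43 319] [318.4  87. ] [-0.17  0.    0.02]
scene [280  84  20  21 118] [287.8  91.1] [-0.126 -0.106  0.02 ]
scene [281 115  20  26 270] [290.3 128.4] [ 0.07  -0.056  0.02 ]
scene [  0 149  32  16  83] [ 14.1 159.9] [ 0.379 -0.894  0.02 ]
scene [275 198  13  39 229] [281.2 218.6] [ 0.457 -0.003  0.02 ]
scene [343 222  11  10  60] [348.  226.3] [0.449 0.192 0.02 ]
scene [386 240  10  30 205] [390.4 253. ] [0.52  0.321 0.02 ]
scene [451 249  23  43 418] [462.6 271.4] [0.545 0.518 0.02 ]
scene [335 255  11  10  61] [340.3 259.7] [0.567 0.187 0.02 ]
scene [229 266  10   9  70] [233.1 270. ] [ 0.653 -0.093  0.02 ]
scene [166 284  
[... 752 characters left out ...]
0] [202.3 206.4] [0.547 0.511 0.02 ]
top [292 198  10   9  55] [296.7 201.8] [0.584 0.186 0.02 ]
top [253 203   9  28 170] [257.1 218. ] [0.519 0.317 0.02 ]
top [ 69 218  37 110 510] [ 87.1 273.3] [0.296 0.867 0.02 ]
top [ 76 219  38 110 512] [ 94.4 274.1] [0.294 0.842 0.02 ]
top [ 84 220  37 111 515] [101.6 275.4] [0.292 0.817 0.02 ]
top [ 91 222  37 110 517] [108.7 277. ] [0.288 0.792 0.02 ]
top [100 227  33 102 475] [116. 278.] [0.286 0.767 0.02 ]
top [344 228  15  44 243] [350.9 248.4] [ 0.435 -0.01   0.02 ]
top [288 231  10  10  60] [292.4 235.2] [0.467 0.191 0.02 ]
top [607 274  26  30 129] [614.1 283.3] [ 0.376 -0.885  0.02 ]
top [336 328  13  11  41] [342.3 333.1] [0.16  0.005 0.02 ]
```

View pics/crops.png

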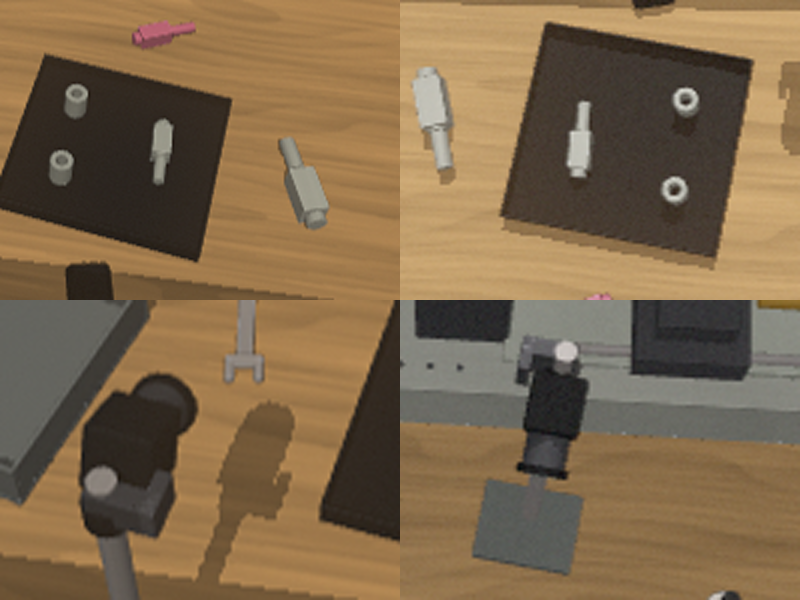

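The crop confirms it. The tray spindle is bare aluminium, clearly smaller than the loose one, and its long pin points away from the robot. Next I'll measure everything from the two views.

```bash
python3 - <<'E'
from h import *
import pickle
D=pickle.load(open("d0.pkl","rb"));S,T=D["scene"],D["top"]
def show(n,a,b):
    x,r=tri([(S,*a),(T,*b)]);print(n,np.round(x,4),r);return x
show("bA top",(348,226.3),(292.4,235.2));show("bB top",(340.3,259.7),(296.7,201.8))
col=show("coltop",(233.6,270.3),(365.2,77.3))
show("rim",(254.9,245),(356.9,117))
# spindle mask axis
for n in("scene","top"):
    d=D[n];hsv=cv2.cvtColor(d["image"],cv2.COLOR_RGB2HSV);m=((hsv[...,2]>110)&(hsv[...,1]<70)).astype(np.uint8)
    k,l,s,c=cv2.connectedComponentsWithStats(m)
    i=l[253,390] if n=="scene" else l[218,257]
    ys,xs=np.where(l==i);P=np.array([onz(d,x,y,.018) for x,y in zip(xs,ys)])[:,:2]
    mu=P.mean(0);w,V=np.linalg.eigh(np.cov(P.T));a=V[:,1]*np.sign(V[0,1]);t=(P-mu)@a;s_=(P-mu)@V[:,0]
    print(n,"spindle ends",mu+a*t.min(),mu+a*t.max(),"len",np.ptp(t),"wid",np.ptp(s_),"ang",np.degrees(np.arctan2(a[1],a[0])), "centre",mu+a*(t.min()+.034))
# base corners in top (crop coords from picture) z=.014 ; tray corners z=.025; tote
cr=lambda u,v:(310+(u-400)/3.008,60+(v-300)/3.0)
B=[onz(T,*cr(*p),.014) for p in[(486,480),(582,495),(570,574),(472,556)]];print("base",np.round(B,3)," mid",np.mean(B,0))
for n,d,pts in(("tote",T,[(402,183),(463,198),(447,268),(381,250)]),("totS",S,[(185,182),(250,208),(207,275),(138,240)]),
  ("tray",T,[(246,175),(322,187),(308,261),(229,247)]),("trayS",S,[(333,208),(425,231),(408,308),(308,281)])):
    z=.055 if n[:3]=="tot" else .025;q=np.array([onz(d,*p,z) for p in pts])[:,:2]
    print(n,np.round(q,3).tolist(),np.round(q.mean(0),3),np.round(np.linalg.norm(q-np.roll(q,-1,0),axis=1),3))
E
```

```text
bA top [0.4645 0.1916 0.0395] [array([-0.6, -0. ]), array([-0.5,  0. ])]
bB top [0.5798 0.1859 0.0385] [array([-0.6, -0. ]), array([-0.5,  0. ])]
coltop [0.8622 0.0038 0.3733] [array([-1.2, -0.1]), array([-0.8,  0.1])]
rim [0.7679 0.0177 0.328 ] [array([-1.2, -0.1]), array([-0.9,  0.1])]
scene spindle ends [0.47296802 0.32067223] [0.57601513 0.32080704] len 0.10304719504942511 wid 0.025434434338492393 ang 0.0749536278321495 centre [0.50696799 0.32071671]
top spindle ends [0.47653509 0.31846889] [0.5719436  0.31766357] len 0.0954119134457222 wid 0.028814450375816904 ang -0.4836078526937889 centre [0.51053388 0.31818191]
base [[ 0.899  0.057  0.014]
 [ 0.887 -0.06   0.014]
 [ 0.785 -0.049  0.014]
 [ 0.801  0.068  0.014]]  mid [0.84295261 0.00390051 0.014     ]
tote [[0.665, -0.17], [0.625, -0.376], [0.388, -0.321], [0.433, -0.106]] [ 0.528 -0.243] [0.21  0.243 0.22  0.241]
totS [[0.4, -0.31], [0.462, -0.093], [0.7, -0.146], [0.627, -0.365]] [ 0.547 -0.228] [0.226 0.244 0.231 0.234]
tray [[0.667, 0.37], [0.641, 0.101], [0.383, 0.132], [0.413, 0.401]] [0.526 0.251] [0.27  0.26  0.271 0.256]
trayS [[0.394, 0.14], [0.43, 0.412], [0.685, 0.378], [0.653, 0.112]] [0.54 0.26] [0.274 0.257 0.268 0.26 ]
```

Positions agree between the two views, with these checks:
- **Column top:** z measured 0.373, expected 0.375.
- **Bushing tops:** z measured about 0.039, expected 0.044.
- **Spindle:** about 99 mm long, yaw about 0.

The first estimates are tilt about 0.49 rad, yaw about -8° and focus near (0.635, 0.035, 0.256). I'm setting out for the tray.

>>> play_rows([
  [[28,37,0,0,0,-2.3,0.65],[28,37,0,0,0,-2.3,0.65],[28,37,0,0,0,-2.3,0.65],[28,37,0,0,0,-2.3,0.65],[28,37,0,0,0,-2.3,0.65],[28,37,0,0,0,-2.3,0.65],[28,37,0,0,0,-2.3,0.65],[28,37,0,0,0,-2.3,0.65]],
])

```text
t: 0.95
position: [0.4027, -0.249, 0.2145]
orientation: [-3.142, 0.013, -0.0]
ft_force: [0.8, 0.0, -0.2]
width: 0.0552
grip_force: 0.0
```

>>> play_rows([
  [[0,45,0,0,0,0,0.65],[0,45,0,0,0,0,0.65],[0,45,0,0,0,0,0.65],[0,45,0,0,0,0,0.65],[0,45,0,0,0,0,0.65],[0,45,0,0,0,0,0.65],[0,45,0,0,0,0,0.65],[0,45,0,0,0,0,0.65]],
])

```text
t: 1.75
position: [0.4015, 0.1111, 0.2146]
orientation: [3.142, -0.01, 0.001]
ft_force: [1.6, 0.1, 0.4]
width: 0.0556
grip_force: 0.0
```

>>> play_rows([
  [[10,40,0,0,0,0,0.65],[10,40,0,0,0,0,0.65],[10,0,0,0,0,0,0.65],[0,0,0,0,0,0,0.65],[0,0,0,0,0,0,0.65]],
])

```text
t: 2.25
position: [0.4318, 0.1884, 0.2143]
orientation: [3.141, -0.011, -0.002]
ft_force: [-1.2, -0.6, -0.3]
width: 0.0557
grip_force: 0.0
```

```bash
cat >> h.py <<'E'
def blobs(d,v=110,s=70,lo=150):
    hsv=cv2.cvtColor(d["image"],cv2.COLOR_RGB2HSV);m=((hsv[...,2]>v)&(hsv[...,1]<s)).astype(np.uint8)
    k,l,st,c=cv2.connectedComponentsWithStats(m)
    return l,[(i,st[i],c[i]) for i in range(1,k) if st[i,4]>lo]
E
python3 - <<'E'
from h import *
d=snap("wrist","w1.png");l,b=blobs(d)
for i,s,c in b: print(i,s,np.round(c,1),np.round(onz(d,*c,.044),4))
for p in[(.4645,.1916,.044),(.5798,.1859,.044),(.509,.319,.03)]: print(p,proj(d,p))
E
```

```text
1 [303   0  39  29 777] [321.9  12.5] [0.5725 0.1859 0.044 ]
2 [ 165   15   42  111 3001] [184.8  76. ] [0.5216 0.3093 0.044 ]
3 [   0   28   32  100 1567] [ 9.8 89.3] [0.5111 0.469  0.044 ]
4 [596  58  44  97 608] [614.4 122.5] [ 0.4783 -0.086   0.044 ]
7 [ 484   86   40  141 2818] [505.3 152.6] [0.4508 0.0119 0.044 ]
8 [300 118  35  36 856] [317.3 136. ] [0.4676 0.1908 0.044 ]
29 [215 242  35  52 716] [231.6 266.7] [0.3331 0.2814 0.044 ]
30 [393 242  34  51 600] [409.8 266. ] [0.3326 0.0954 0.044 ]
(0.4645, 0.1916, 0.044) [316.44770126 139.2843821 ]
(0.5798, 0.1859, 0.044) [321.85515246   3.04855148]
(0.509, 0.319, 0.03) [181.56783851  91.15166675]
```

View pics/w1.png

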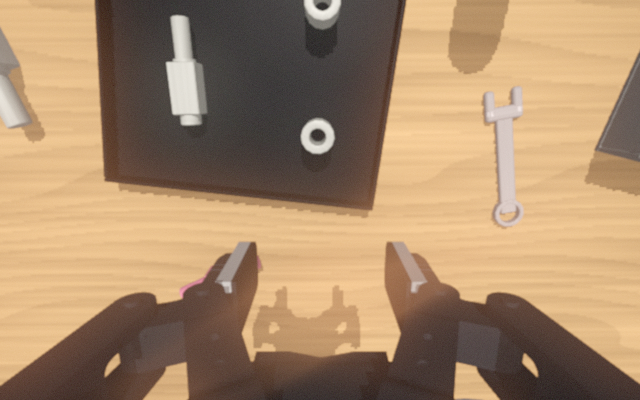

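The wrist view shows the near bushing's ring at (317,136), which is (0.467, 0.191) at a height of 44 mm and agrees with the other two views within 3 mm. The spindle is at (185,75) and the far bushing at (322,10). I'm going over the near bushing and down to grasp it.

>>> play_rows([
  [[18,1,0,0,0,0,0.65],[17,1.5,-20,0,0,0,0.65],[0,0,-40,0,0,0,0.65],[0,0,-40,0,0,0,0.65],[0,0,-40,0,0,0,0.65],[0,0,-20,0,0,0,0.65],[0,0,-14,0,0,0,0.65],[0,0,-12,0,0,0,0.65]],
])

```text
t: 3.1
position: [0.4673, 0.191, 0.0283]
orientation: [-3.142, 0.012, -0.001]
ft_force: [-0.5, -0.4, 1.0]
width: 0.0552
grip_force: 0.0
```

>>> play_rows([
  [[0,0,0,0,0,0,0.65],[0,0,0,0,0,0,0.2],[0,0,0,0,0,0,0.2],[0,0,0,0,0,0,0.2],[0,0,0,0,0,0,0.2],[0,0,0,0,0,0,0.2],[0,0,0,0,0,0,0.2]],
])

```text
t: 3.8
position: [0.4671, 0.1918, 0.0287]
orientation: [-3.142, 0.01, -0.0]
ft_force: [-0.9, -0.1, -0.5]
width: 0.0173
grip_force: 0.0
```

The jaws closed to 17 mm with nothing in them, so the grasp missed. I'll look before acting.

```bash
python3 - <<'E'
from h import *
d=snap("wrist");t=snap("top");s=snap("scene")
a=d["image"][100:400,160:480];b=cv2.resize(t["image"][160:280,200:328],(320,300));c=s["image"][200:320,300:428]
c=cv2.resize(c,(320,300))
cv2.imwrite("pics/l1.png",np.hstack([cv2.resize(a,(280,300)),cv2.resize(b,(260,300)),cv2.resize(c,(260,300))])[:,:,::-1])
for n,x in(("w",d),("t",t),("s",s)):
    l,bb=blobs(x,lo=40)
    for i,st,cc in bb:
        p=onz(x,*cc,.044)
        if .35<p[0]<.7 and .1<p[1]<.4: print(n,st,np.round(cc,1),np.round(p,3))
E
```

```text
w [ 298    0   68   33 1640] [331.  13.] [0.567 0.187 0.044]
w [    3     3   109   221 14319] [ 54.  125.1] [0.526 0.3   0.044]
w [ 277  200   89   88 4985] [321.2 246.1] [0.472 0.191 0.044]
t [ 252  198   55   42 1596] [281.1 219.3] [0.515 0.232 0.044]
t [300 233   9  11  74] [304.  237.9] [0.458 0.15  0.044]
t [260 236   8  12  83] [263.5 241.5] [0.437 0.284 0.044]
s [386 240  10  31 218] [390.4 253.5] [0.539 0.319 0.044]
s [335 255  12  11  75] [340.3 260.1] [0.584 0.188 0.044]
```

View pics/l1.png

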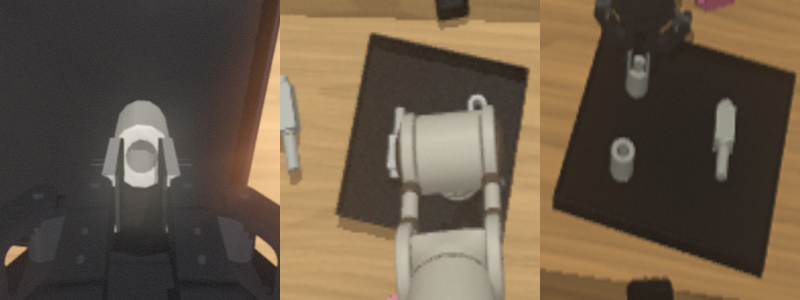

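```bash
python3 - <<'E'
from h import *
print({k:np.round(v,4) for k,v in sense().items()})
d=snap("wrist","w2.png");s=snap("scene")
a=cv2.resize(d["image"][150:350,220:420],(400,400),interpolation=cv2.INTER_CUBIC)
b=cv2.resize(s["image"][190:290,300:400],(400,400),interpolation=cv2.INTER_CUBIC)
im=np.clip(np.hstack([a,b])[:,:,::-1].astype(float)*1.3,0,255);cv2.imwrite("pics/l2.png",im)
E
```

```text
{'t': np.float64(3.95), 'joint_positions': array([0.1499, 0.2148, 1.9355, 0.    , 0.9914, 1.727 ]), 'joint_vel': array([-0.    ,  0.0004,  0.0019, -0.0013, -0.001 ,  0.0007]), 'joint_efforts': array([ 4.70000e-03, -3.57233e+01, -2.70174e+01,  1.00000e-04,
       -0.00000e+00, -0.00000e+00]), 'position': array([0.467 , 0.1918, 0.0286]), 'orientation': array([ 3.1416e+00, -9.9000e-03, -1.0000e-04]), 'ft_force': array([0.3303, 0.067 , 0.3696]), 'wrist_torque': array([-0.0348, -0.0371, -0.026 ]), 'grip_force': np.float64(0.0), 'width': np.float64(0.0173)}[ WARN:0@2.097] global loadsave.cpp:1063 imwrite_ Unsupported depth image for selected encoder is fallbacked to CV_8U.
```

View pics/l2.png

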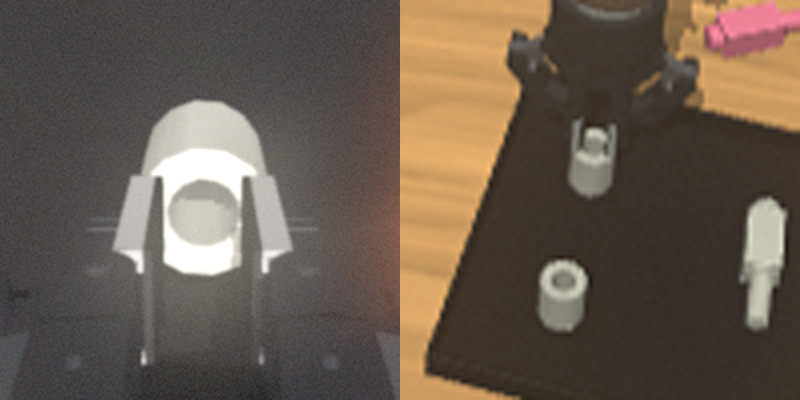

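The picture shows the ring centred at (321,256) below the pads. The pads occlude the ring's sides, and triangulating two wrist views puts the ring at z = 0.045 and x = 0.468. The gap in pixels puts the pad tips about 12 mm above the ring, so the tips stand well short of where the text puts them. I'll open, go lower in small steps while watching the force, then close again.

>>> play_rows([
  [[0,0,0,0,0,0,0.65],[0,0,0,0,0,0,0.65],[0,0,0,0,0,0,0.65],[0,0,0,0,0,0,0.65],[0,-0.5,-4,0,0,0,0.65],[0,0,-4,0,0,0,0.65],[0,0,-4,0,0,0,0.65],[0,0,-1,0,0,0,0.65]],
])

```text
t: 4.85
position: [0.4664, 0.1912, 0.0148]
orientation: [3.141, -0.01, -0.002]
ft_force: [-0.7, 0.0, 0.1]
width: 0.0555
grip_force: 0.0
```

```bash
python3 - <<'E'
from h import *
s=sense();print(s["position"],s["width"],s["ft_force"])
d=snap("wrist","w3.png")
a=cv2.resize(d["image"][150:350,180:460],(784,560),interpolation=cv2.INTER_CUBIC)
cv2.imwrite("pics/l3.png",np.clip(a[:,:,::-1]*1.3,0,255).astype(np.uint8))
E
```

```text
[0.46638844 0.19116289 0.01477805] 0.055450573250146046 [-0.72126788  0.01477585  0.13073451]
```

View pics/l3.png

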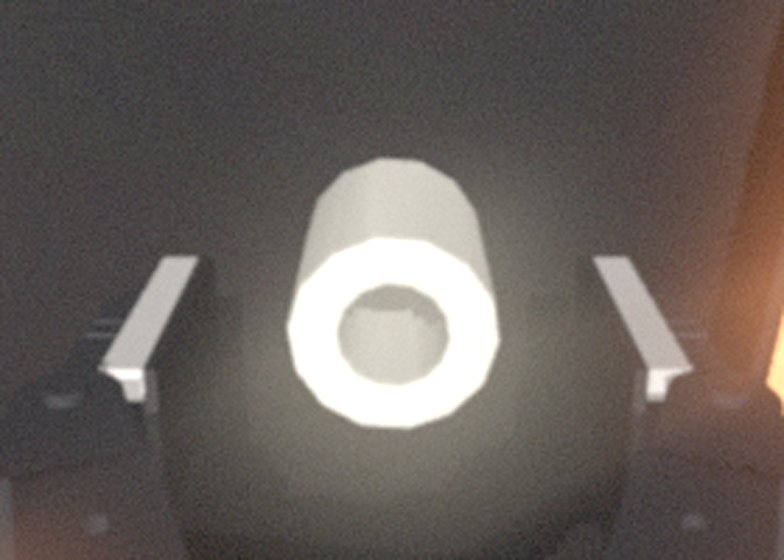

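The pads' inner edges are at crop (197,258) and (595,258), tip end, on either side of the ring at (393,332). With the 55.5 mm opening, the tips work out 30 to 33 mm behind the reported TCP, not 14 mm ahead, so they're still about 5 to 9 mm above the ring. The ring is centred between them. I'll go down to TCP z of about -0.018, which puts the tips near 0.013.

>>> play_rows([
  [[0,0,-5,0,0,0,0.65],[0,0,-5,0,0,0,0.65],[0,0,-5,0,0,0,0.65],[0,0,-4,0,0,0,0.65],[0,0,0,0,0,0,0.65]],
])

```text
t: 5.4
position: [0.4663, 0.1912, -0.0042]
orientation: [3.141, -0.01, -0.002]
ft_force: [-0.3, 0.5, -0.3]
width: 0.0558
grip_force: 0.0
```

>>> play_rows([
  [[0,0,-5,0,0,0,0.65],[0,0,-4,0,0,0,0.65],[0,0,-3,0,0,0,0.65],[0,0,0,0,0,0,0.65]],
])

```text
t: 5.8
position: [0.4665, 0.1912, -0.016]
orientation: [3.141, -0.01, -0.002]
ft_force: [0.3, -1.1, -0.0]
width: 0.0549
grip_force: 0.0
```

>>> play_rows([
  [[0,0,0,0,0,0,0.2],[0,0,0,0,0,0,0.2],[0,0,0,0,0,0,0.2],[0,0,0,0,0,0,0.2],[0,0,0,0,0,0,0.2],[0,0,0,0,0,0,0.2]],
])

```text
t: 6.4
position: [0.4691, 0.1916, -0.0132]
orientation: [-3.141, 0.01, -0.006]
ft_force: [-2.8, 0.2, 11.6]
width: 0.0314
grip_force: 61.2
```

Gripped: width 31.4 mm, 61 N. The tips touched the tray floor lightly as they closed (12 N). I'm lifting and carrying the bushing to the tote.

>>> play_rows([
  [[0,0,10,0,0,0,0.2],[0,0,30,0,0,0,0.2],[0,0,40,0,0,0,0.2],[0,0,40,0,0,0,0.2],[0,0,30,0,0,0,0.2],[0,0,0,0,0,0,0.2]],
])

```text
t: 7.0
position: [0.4705, 0.1919, 0.1401]
orientation: [-3.14, 0.01, -0.016]
ft_force: [0.2, 0.0, -0.5]
width: 0.0312
grip_force: 59.5
```

>>> play_rows([
  [[2,-45,0,0,0,0,0.2],[2,-45,0,0,0,0,0.2],[2,-45,0,0,0,0,0.2],[2,-45,0,0,0,0,0.2],[2,-45,0,0,0,0,0.2],[2,-45,0,0,0,0,0.2],[2,-45,0,0,0,0,0.2],[2,-45,0,0,0,0,0.2]],
])

```text
t: 7.8
position: [0.482, -0.1701, 0.1335]
orientation: [-3.14, 0.01, 0.002]
ft_force: [0.7, -0.5, -0.6]
width: 0.0315
grip_force: 59.6
```

>>> play_rows([
  [[3,-30,0,0,0,0,0.2],[2,-27,0,0,0,0,0.2],[0,0,0,0,0,0,0.2],[0,0,0,0,0,0,0.2]],
])

```text
t: 8.2
position: [0.4872, -0.2254, 0.1335]
orientation: [-3.14, 0.012, 0.003]
ft_force: [-0.1, -0.7, -1.2]
width: 0.0316
grip_force: 59.7
```

```bash
python3 - <<'E'
from h import *
s=sense();print(s["position"],s["width"],s["grip_force"])
d=snap("wrist","w4.png")
cv2.imwrite("pics/l4.png",np.hstack([d["image"][::2,::2],snap("scene")["image"][140:340,100:420]])[:,:,::-1])
E
```

```text
[ 0.48724795 -0.22535121  0.13348863] 0.03162349860833792 59.68498060014099
```

View pics/l4.png

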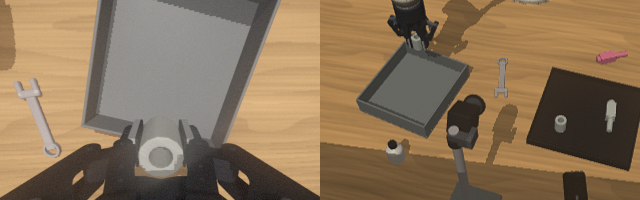

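The tote's near-left rim corner is at wrist (164,250) full scale, which gives (0.448, -0.109). The near wall is therefore at x of about 0.42 here. I'm adding 13 mm in x for margin and lowering.

>>> play_rows([
  [[13,0,-30,0,0,0,0.2],[0,0,-40,0,0,0,0.2],[0,0,-30,0,0,0,0.2],[0,0,-20,0,0,0,0.2],[0,0,-12,0,0,0,0.2],[0,0,-6,0,0,0,0.2],[0,0,-3,0,0,0,0.2],[0,0,0,0,0,0,0.2]],
])

```text
t: 9.1
position: [0.5016, -0.2259, -0.0057]
orientation: [3.141, -0.009, 0.002]
ft_force: [-0.2, 0.1, -0.8]
width: 0.0318
grip_force: 59.7
```

>>> play_rows([
  [[0,0,-2,0,0,0,0.2],[0,0,-1,0,0,0,0.2],[0,0,0,0,0,0,0.2]],
])

```text
t: 9.4
position: [0.5012, -0.2259, -0.0091]
orientation: [3.141, -0.01, 0.001]
ft_force: [-0.3, -0.1, -0.5]
width: 0.0312
grip_force: 59.7
```

>>> play_rows([
  [[0,0,-2,0,0,0,0.2],[0,0,-1.5,0,0,0,0.2],[0,0,0,0,0,0,0.2]],
])

```text
t: 9.7
position: [0.5012, -0.2259, -0.0121]
orientation: [3.142, -0.01, -0.0]
ft_force: [-2.1, 0.6, 6.3]
width: 0.0313
grip_force: 62.8
```

Contact at 6 N, so the bushing is on the tote floor. I'm releasing it and going up.

>>> play_rows([
  [[0,0,0.5,0,0,0,0.5],[0,0,0,0,0,0,0.6],[0,0,0,0,0,0,0.65],[0,0,0,0,0,0,0.65],[0,0,15,0,0,0,0.65],[0,0,30,0,0,0,0.65],[0,0,40,0,0,0,0.65],[0,0,40,0,0,0,0.65]],
])

```text
t: 10.5
position: [0.5007, -0.2255, 0.1147]
orientation: [-3.142, 0.01, 0.0]
ft_force: [0.1, 0.2, -1.3]
width: 0.0557
grip_force: 0.0
```

>>> play_rows([
  [[7,46,3,0,0,0,0.65],[7,46,3,0,0,0,0.65],[7,46,3,0,0,0,0.65],[7,46,3,0,0,0,0.65],[7,46,3,0,0,0,0.65],[7,46,3,0,0,0,0.65],[7,46,3,0,0,0,0.65],[7,46,3,0,0,0,0.65]],
])

```text
t: 11.3
position: [0.5572, 0.1443, 0.1381]
orientation: [3.142, -0.01, 0.002]
ft_force: [1.2, -0.8, 0.7]
width: 0.0553
grip_force: 0.0
```

>>> play_rows([
  [[6,25,0,0,0,0,0.65],[6,20,0,0,0,0,0.65],[0,0,0,0,0,0,0.65],[0,0,0,0,0,0,0.65]],
])

```text
t: 11.7
position: [0.569, 0.1872, 0.1373]
orientation: [3.141, -0.009, 0.001]
ft_force: [-0.2, -0.1, -0.4]
width: 0.0554
grip_force: 0.0
```

```bash
python3 - <<'E'
from h import *
print(sense()["position"])
d=snap("wrist","w5.png");l,b=blobs(d)
for i,s,c in b: print(s,np.round(c,1),np.round(onz(d,*c,.044),4))
t=snap("scene","s5.png");l,b=blobs(t,100,80,30)
for i,s,c in b:
    p=onz(t,*c,.045)
    if .35<p[0]<.75 and abs(p[1])<.4:print("s",s,np.round(c,1),np.round(p,4))
E
```

```text
[0.56902818 0.18722425 0.13732488]
[ 301  149   43   49 1532] [322.1 173.5] [0.5849 0.1856 0.044 ]
[ 145  177   49  115 3736] [168.  239.5] [0.5329 0.3062 0.044 ]
[392 241  34  53 669] [409.4 265.7] [0.5096 0.1161 0.044 ]
[215 242  35  52 681] [231.8 266. ] [0.51  0.258 0.044]
[ 503  242   44   65 1517] [525.  271.1] [0.5043 0.0228 0.044 ]
[626 279  14  33 247] [634.8 297.4] [ 0.48   -0.0711  0.044 ]
[522 353  17  24 165] [528.9 363.3] [0.4156 0.0059 0.044 ]
s [ 150  194   95   71 2554] [196.2 226.6] [ 0.5472 -0.2277  0.045 ]
s [275 197  13  41 278] [281.4 218. ] [0.4736 0.0019 0.045 ]
s [386 240  10  32 232] [390.4 253.6] [0.5398 0.3189 0.045 ]
s [335 255  12  17 132] [339.9 262.8] [0.5937 0.1881 0.045 ]
s [228 266  11   9  80] [233.1 270. ] [ 0.6672 -0.0866  0.045 ]
```

>>> play_rows([
  [[11,-1,-20,0,0,0,0.65],[0,0,-40,0,0,0,0.65],[0,0,-30,0,0,0,0.65],[0,0,-20,0,0,0,0.65],[0,0,-14,0,0,0,0.65],[0,0,-10,0,0,0,0.65],[0,0,-7,0,0,0,0.65],[0,0,-4,0,0,0,0.65]],
])

```text
t: 12.6
position: [0.5805, 0.1861, -0.0082]
orientation: [-3.141, 0.01, -0.001]
ft_force: [0.5, 0.1, 0.6]
width: 0.0556
grip_force: 0.0
```

>>> play_rows([
  [[0,0,0,0,0,0,0.2],[0,0,0,0,0,0,0.2],[0,0,0,0,0,0,0.2],[0,0,0,0,0,0,0.2],[0,0,0,0,0,0,0.2],[0,0,0,0,0,0,0.2]],
])

```text
t: 13.2
position: [0.5808, 0.1864, -0.0075]
orientation: [-3.141, 0.01, -0.003]
ft_force: [-0.2, -0.5, 5.8]
width: 0.0311
grip_force: 59.7
```

>>> play_rows([
  [[0,0,10,0,0,0,0.2],[0,0,30,0,0,0,0.2],[0,0,40,0,0,0,0.2],[0,0,40,0,0,0,0.2],[0,0,20,0,0,0,0.2]],
])

```text
t: 13.7
position: [0.5816, 0.1865, 0.136]
orientation: [-3.141, 0.01, -0.008]
ft_force: [1.4, -0.2, 0.4]
width: 0.0311
grip_force: 59.5
```

>>> play_rows([
  [[-20,-40,0,0,0,0,0.2],[-20,-40,0,0,0,0,0.2],[-20,-40,0,0,0,0,0.2],[-20,-40,0,0,0,0,0.2],[-20,-40,0,0,0,0,0.2],[20,-45,0,0,0,0,0.2],[20,-45,0,0,0,0,0.2],[20,-45,0,0,0,0,0.2]],
])

```text
t: 14.5
position: [0.5398, -0.1504, 0.1317]
orientation: [-3.141, 0.011, 0.0]
ft_force: [1.9, 1.3, -0.4]
width: 0.031
grip_force: 59.6
```

>>> play_rows([
  [[20,-45,0,0,0,0,0.2],[20,-45,0,0,0,0,0.2],[0,0,0,0,0,0,0.2],[0,0,0,0,0,0,0.2]],
])

```text
t: 14.9
position: [0.5795, -0.2393, 0.1308]
orientation: [-3.14, 0.013, 0.002]
ft_force: [0.1, 0.5, -1.0]
width: 0.0312
grip_force: 59.7
```

```bash
python3 - <<'E'
from h import *
s=sense();print(s["position"],s["width"],s["grip_force"])
d=snap("wrist","w6.png");t=snap("scene")
cv2.imwrite("pics/l6.png",np.hstack([cv2.resize(d["image"],(480,300)),cv2.resize(t["image"][140:280,110:250],(300,300))])[:,:,::-1])
E
```

```text
[ 0.57948215 -0.23928209  0.13083652] 0.031211392299447527 59.704409167170525
```

View pics/l6.png

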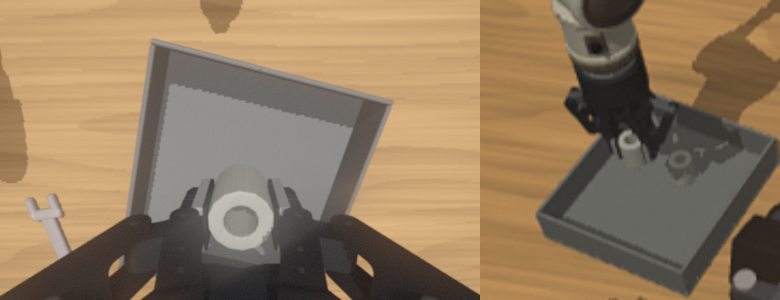

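The wrist and scene views show the first bushing standing in the tote (right panel at (681,165)). The second is held clear of it and of the walls, so I'm lowering it.

>>> play_rows([
  [[0,0,-40,0,0,0,0.2],[0,0,-40,0,0,0,0.2],[0,0,-25,0,0,0,0.2],[0,0,-15,0,0,0,0.2],[0,0,-8,0,0,0,0.2],[0,0,-5,0,0,0,0.2],[0,0,-2,0,0,0,0.2],[0,0,0,0,0,0,0.2]],
])

```text
t: 15.8
position: [0.5808, -0.2391, -0.0023]
orientation: [3.141, -0.01, 0.002]
ft_force: [0.9, 0.3, -1.2]
width: 0.0313
grip_force: 59.7
```

>>> play_rows([
  [[0,0,-2,0,0,0,0.2],[0,0,-1.5,0,0,0,0.2],[0,0,0,0,0,0,0.2]],
])

```text
t: 16.1
position: [0.5804, -0.2391, -0.0065]
orientation: [3.141, -0.01, 0.002]
ft_force: [0.6, -0.8, 0.0]
width: 0.031
grip_force: 59.8
```

>>> play_rows([
  [[0,0,-1,0,0,0,0.2],[0,0,-1,0,0,0,0.2],[0,0,0,0,0,0,0.2]],
])

```text
t: 16.4
position: [0.5805, -0.2391, -0.0065]
orientation: [3.141, -0.01, 0.0]
ft_force: [-5.6, 2.7, 13.9]
width: 0.0309
grip_force: 61.1
```

Contact at 14 N, so I'm releasing it, going up, and taking the clear path to the spindle.

>>> play_rows([
  [[0,0,1,0,0,0,0.5],[0,0,0,0,0,0,0.6],[0,0,0,0,0,0,0.65],[0,0,0,0,0,0,0.65],[0,0,15,0,0,0,0.65],[0,0,30,0,0,0,0.65],[0,0,45,0,0,0,0.65],[0,0,45,0,0,0,0.65]],
])

```text
t: 17.2
position: [0.5796, -0.2385, 0.1291]
orientation: [-3.141, 0.01, 0.001]
ft_force: [0.3, -1.2, -0.9]
width: 0.0557
grip_force: 0.0
```

>>> play_rows([
  [[-22,42,2,0,0,0,0.65],[-22,42,2,0,0,0,0.65],[-22,42,2,0,0,0,0.65],[-22,42,2,0,0,0,0.65],[-22,42,2,0,0,0,0.65],[0,48,5,0,0,0,0.65],[0,48,5,0,0,0,0.65],[0,48,5,0,0,0,0.65]],
])

```text
t: 18.0
position: [0.4699, 0.1171, 0.1537]
orientation: [-3.142, 0.011, -0.004]
ft_force: [0.4, -0.3, 0.7]
width: 0.0558
grip_force: 0.0
```

>>> play_rows([
  [[0,48,10,0,0,0,0.65],[0,48,10,0,0,0,0.65],[0,48,10,0,0,0,0.65],[0,40,0,0,0,0,0.65],[0,0,0,0,0,0,0.65],[0,0,0,0,0,0,0.65]],
])

```text
t: 18.6
position: [0.4698, 0.2998, 0.1828]
orientation: [3.141, -0.007, 0.001]
ft_force: [1.2, -0.1, 0.2]
width: 0.0552
grip_force: 0.0
```

```bash
python3 - <<'E'
from h import *
print(sense()["position"])
d=snap("wrist","w7.png");l,b=blobs(d)
for i,s,c in b: print(i,s,np.round(c,1),np.round(onz(d,*c,.017),4))
i=min(b,key=lambda q:np.linalg.norm(onz(d,*q[2],.017)[:2]-[.52,.319]))[0]
ys,xs=np.where(l==i)
for z in(.017,.030):
    P=np.array([onz(d,x,y,z) for x,y in zip(xs,ys)])[:,:2]
    mu=P.mean(0);w,V=np.linalg.eigh(np.cov(P.T));a=V[:,1]*np.sign(V[0,1]);t=(P-mu)@a;q=(P-mu)@V[:,0]
    print(z,"len",np.ptp(t),"ang",np.degrees(np.arctan2(a[1],a[0])),"ends",mu+a*t.min(),mu+a*t.max())
    print([(round(x,3),round(np.ptp(q[abs(t-x)<.0015]),4),np.round((mu+a*x)[:],4).tolist()) for x in np.arange(t.min()+.003,t.max(),.006)])
t_=snap("scene","s7.png")
E
```

```text
[0.46981972 0.29981667 0.18280049]
1 [  24   13  107  158 7567] [76.9 82.1] [0.5544 0.516  0.017 ]
2 [ 284   54   32  116 2907] [299.6 116. ] [0.5244 0.3184 0.017 ]
3 [ 607  130   33  141 3080] [624.4 202. ] [0.4416 0.0026 0.017 ]
4 [392 241  36  52 699] [409.6 265.5] [0.3743 0.2082 0.017 ]
5 [215 242  36  52 722] [231.7 266.7] [0.3736 0.3911 0.017 ]
0.017 len 0.10190727991283988 ang 0.18327111828274362 ends [0.47529376 0.3182206 ] [0.57720052 0.31854657]
[(np.float64(-0.045), np.float64(0.0199), [0.4783, 0.3182]), (np.float64(-0.039), np.float64(0.0218), [0.4843, 0.3182]), (np.float64(-0.033), np.float64(0.0282), [0.4903, 0.3183]), (np.float64(-0.027), np.float64(0.0281), [0.4963, 0.3183]), (np.float64(-0.021), np.float64(0.028), [0.5023, 0.3183]), (np.float64(-0.015), np.float64(0.0278), [0.5083, 0.3183]), (np.float64(-0.009), np.float64(0.0286), [0.5143, 0.3183]), (np.float64(-0.003), np.float64(0.0285), [0.5203, 0.3184]), (np.float64(0.003), np.float64(0.0283), [0.5263, 0.3184]), (np.float64(0.009), np.float64(0.0282), [0.5323, 0.3184]), (np.float64(0.015), np.float64(0.0208), [0
[... 723 characters left out ...]
oat64(-0.02), np.float64(0.0268), [0.5048, 0.3176]), (np.float64(-0.014), np.float64(0.0267), [0.5108, 0.3176]), (np.float64(-0.008), np.float64(0.0274), [0.5168, 0.3176]), (np.float64(-0.002), np.float64(0.0273), [0.5228, 0.3176]), (np.float64(0.004), np.float64(0.0271), [0.5288, 0.3176]), (np.float64(0.01), np.float64(0.027), [0.5348, 0.3177]), (np.float64(0.016), np.float64(0.0165), [0.5408, 0.3177]), (np.float64(0.022), np.float64(0.0155), [0.5468, 0.3177]), (np.float64(0.028), np.float64(0.0155), [0.5528, 0.3177]), (np.float64(0.034), np.float64(0.0154), [0.5588, 0.3177]), (np.float64(0.04), np.float64(0.0161), [0.5648, 0.3177]), (np.float64(0.046), np.float64(0.016), [0.5708, 0.3178])]
```

The spindle's body spans x from 0.488 to 0.537 and is 27 mm wide (given as 26). Its centre is at (0.512, 0.318), yaw 0.2°, with the pin towards +x. Scene, top and wrist agree within 3 mm, so I'm grasping.

>>> play_rows([
  [[20,9,-10,0,0,0,0.65],[20,9,-30,0,0,0,0.65],[0,0,-40,0,0,0,0.65],[0,0,-40,0,0,0,0.65],[0,0,-30,0,0,0,0.65],[0,0,-20,0,0,0,0.65],[0,0,-12,0,0,0,0.65],[0,0,-6,0,0,0,0.65]],
])

```text
t: 19.5
position: [0.5098, 0.316, -0.0067]
orientation: [3.141, -0.013, -0.002]
ft_force: [0.3, 0.4, 0.9]
width: 0.0555
grip_force: 0.0
```

>>> play_rows([
  [[0,0,0,0,0,0,0.5],[0,0,0,0,0,0,0.15],[0,0,0,0,0,0,0.15],[0,0,0,0,0,0,0.15],[0,0,0,0,0,0,0.15],[0,0,0,0,0,0,0.15],[0,0,0,0,0,0,0.15]],
])

```text
t: 20.2
position: [0.5114, 0.3178, -0.0041]
orientation: [-3.141, 0.01, -0.005]
ft_force: [-1.0, -2.2, 5.8]
width: 0.0249
grip_force: 62.1
```

Gripped: 24.9 mm, 62 N. Relative to the tool the spindle centre sits at about (0, 0, -21 mm). From hinge and rim I take tilt 27° and yaw -7.5°, which puts the focus at about (0.633, 0.034, 0.260) and the TCP target at about (0.6415, 0.033, 0.241). I'm lifting, carrying and tilting away from the camera.

>>> play_rows([
  [[0,0,8,0,0,0,0.15],[0,0,20,0,0,0,0.15],[0,0,30,0,0,0,0.15],[0,0,35,0,0,0,0.15],[0,0,35,0,0,0,0.15],[0,0,25,0,0,0,0.15]],
])

```text
t: 20.8
position: [0.5104, 0.3176, 0.1499]
orientation: [-3.141, 0.01, -0.004]
ft_force: [0.2, 0.6, -0.8]
width: 0.0245
grip_force: 61.2
```

>>> play_rows([
  [[-6,-36,10,0,-6.75,0,0.15],[-6,-36,10,0,-6.75,0,0.15],[-6,-36,10,0,-6.75,0,0.15],[-6,-36,10,0,-6.75,0,0.15],[-6,-36,20,0,0,-3.75,0.15],[-6,-36,20,0,0,-3.75,0.15],[0,-36,10,0,0,0,0.15],[0,-30,5,0,0,0,0.15]],
])

```text
t: 21.6
position: [0.4738, 0.0341, 0.2437]
orientation: [3.018, -0.206, 0.729]
ft_force: [0.7, -0.8, -2.0]
width: 0.0245
grip_force: 61.3
```

```bash
python3 - <<'E'
from h import *
s=sense();M=R.from_rotvec(s["orientation"]).as_matrix();print(s["position"],s["width"],s["grip_force"]);print(M.round(3))
x=M[:,0];print("tilt",np.degrees(np.arcsin(x[2])),"yaw",np.degrees(np.arctan2(x[1],x[0])))
E
```

```text
[0.47378551 0.03412441 0.24373605] 0.02454292238784471 61.2686562538147
[[ 0.881 -0.136  0.452]
 [-0.122 -0.991 -0.06 ]
 [ 0.456 -0.003 -0.89 ]]
tilt 27.14811652971788 yaw -7.8652155041379865
```

>>> play_rows([
  [[20,0,0,0,0,0,0.15],[25,0,0,0,0,0,0.15],[25,0,0,0,0,0,0.15],[25,0,0,0,0,0,0.15],[25,0,0,0,0,0,0.15],[18,0,-1,0,0,0,0.15],[0,0,0,0,0,0,0.15],[0,0,0,0,0,0,0.15]],
])

```text
t: 22.4
position: [0.6111, 0.0355, 0.2404]
orientation: [3.021, -0.207, 0.722]
ft_force: [0.4, -0.7, -0.9]
width: 0.0244
grip_force: 61.2
```

```bash
python3 - <<'E'
from h import *
import pickle
s=sense();print(s["position"],s["width"])
S,T=snap("scene","s9.png"),snap("top","t9.png");pickle.dump({"scene":S,"top":T},open("d9.pkl","wb"))
a=cv2.resize(S["image"][190:310,200:310],(400,436),interpolation=cv2.INTER_CUBIC)
b=cv2.resize(T["image"][60:180,290:400],(400,436),interpolation=cv2.INTER_CUBIC)
cv2.imwrite("pics/l9.png",np.clip(np.hstack([a,b])[:,:,::-1]*1.4,0,255).astype(np.uint8))
M=R.from_rotvec(s["orientation"]).as_matrix();c=s["position"]+M@[.001,0,-.021]
for d,n in((S,"s"),(T,"t")): print(n,"pred centre",proj(d,c),"tip",proj(d,c+.064*M[:,0]))
E
```

```text
[0.61110993 0.03547487 0.24041475] 0.024446195776564896
s pred centre [280.82104589 206.47711795] tip [271.63596079 216.86401407]
t pred centre [344.49092551 181.19103468] tip [348.98993786 159.1510463 ]
```

View pics/l9.png

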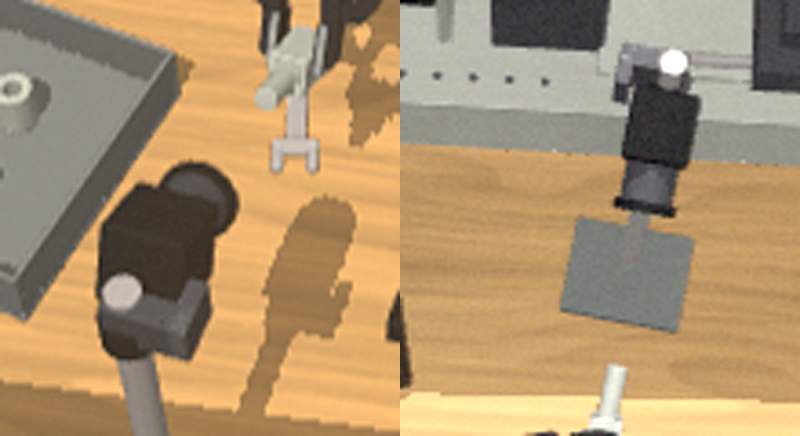

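The pin tip is at scene (273.4,216.7) and top (349.7,161.2), within 2 px of prediction. The lens rim is at scene (255,245.5) and top (357.7,116.9), and the column top at scene (233.6,270.3) and top (365.2,77.2). Next I'll check the spindle line against the lens line in the same frame.

```bash
python3 - <<'E'
from h import *
import pickle
D=pickle.load(open("d9.pkl","rb"));S,T=D["scene"],D["top"]
q=lambda a,b:((200+a[0]/3.636,190+a[1]/3.636),(290+(b[0]-400)/3.636,60+b[1]/3.636))
def t(n,a,b):
    A,B=q(a,b);x,r=tri([(S,*A),(T,*B)]);print(n,x.round(4),r);return x
tip=t("tip",(267,97),(617,368));rim=t("rim",(200,202),(646,207));col=t("col",(122,293),(674,62))
s=sense();M=R.from_rotvec(s["orientation"]).as_matrix();c=s["position"]+M@[.001,0,-.021]
tp=c+.064*M[:,0];print("tip by tool",tp.round(4),"diff",(tp-tip).round(4))
for yaw in(-6.5,-8.4):
  y=np.radians(yaw);h=np.array([np.cos(y),np.sin(y),0]);hin=col-.035*h;hin[2]-=.015
  v=hin-rim;print("yaw",yaw,"hinge-rim",v.round(4),np.linalg.norm(v).round(4),"tilt",np.degrees(np.arctan2(v[2],v@h)).round(1))
  for tl in(25,27,29):
    a=np.radians(tl);f=hin-.22*(np.cos(a)*h+np.array([0,0,np.sin(a)]));print(tl,"focus",f.round(4),"rim-based",(rim-.15*(np.cos(a)*h+np.array([0,0,np.sin(a)]))).round(4),"spindle c",(c-tp+tip).round(4))
E
```

```text
tip [0.6544 0.0289 0.2837] [array([-1.2, -0.1]), array([-0.9,  0.1])]
rim [0.7685 0.0168 0.3268] [array([-1.8, -0.2]), array([-1.3,  0.2])]
col [0.8629 0.0036 0.3733] [array([-1.3, -0.2]), array([-0.9,  0.2])]
tip by tool [0.6589 0.0287 0.289 ] diff [ 0.0046 -0.0002  0.0053]
yaw -6.5 hinge-rim [ 0.0596 -0.0092  0.0315] 0.068 tilt 27.6
25 focus [0.63   0.0302 0.2653] rim-based [0.6335 0.0322 0.2634] spindle c [0.5978 0.0367 0.2547]
27 focus [0.6334 0.0298 0.2584] rim-based [0.6357 0.0319 0.2587] spindle c [0.5978 0.0367 0.2547]
29 focus [0.6369 0.0294 0.2517] rim-based [0.6382 0.0316 0.2541] spindle c [0.5978 0.0367 0.2547]
yaw -8.4 hinge-rim [ 0.0597 -0.008   0.0315] 0.068 tilt 27.6
25 focus [0.631  0.0379 0.2653] rim-based [0.634  0.0366 0.2634] spindle c [0.5978 0.0367 0.2547]
27 focus [0.6344 0.0374 0.2584] rim-based [0.6363 0.0363 0.2587] spindle c [0.5978 0.0367 0.2547]
29 focus [0.6379 0.0369 0.2517] rim-based [0.6387 0.0359 0.2541] spindle c [0.5978 0.0367 0.2547]
```

The lens line measures 27.6° tilt (the tool holds 27°) with the focus at about (0.635, 0.034, 0.258). The spindle centre is now at about (0.600, 0.037, 0.257). The last step is +35, -3, +1 mm.

>>> play_rows([
  [[10,-1,0,0,0,0,0.15],[12,-1,1,0,0,0,0.15],[9,-1,0,0,0,0,0.15],[4,0,0,0,0,0,0.15],[0,0,0,0,0,0,0.15],[0,0,0,0,0,0,0.15],[0,0,0,0,0,0,0.15],[0,0,0,0,0,0,0.15]],
])

```text
t: 23.3
position: [0.6468, 0.0323, 0.2421]
orientation: [3.02, -0.208, 0.725]
ft_force: [0.2, 0.1, -1.9]
width: 0.0246
grip_force: 61.2
```

```bash
python3 - <<'E'
from h import *
s=sense();M=R.from_rotvec(s["orientation"]).as_matrix();c=s["position"]+M@[.001,0,-.021]
print(s["t"],"c",c.round(4),"axis",M[:,0].round(3),s["width"],s["grip_force"],abs(s["joint_vel"]).max())
t=snap("top");S=snap("scene")
for n,x in(("t",t),("s",S)):
    for p in[(.5,-.226,.045),(.581,-.239,.045)]:
        u,v=proj(x,p).astype(int);k=x["image"][v-12:v+13,u-12:u+13].max(2)
        ys,xs=np.where(k>135);print(n,(u,v),"bright px",len(xs),np.round([xs.mean()-12,ys.mean()-12],1) if len(xs) else "")
cv2.imwrite("pics/l10.png",np.hstack([cv2.resize(S["image"][160:300,110:320],(400,267)),cv2.resize(t["image"][60:281,300:480],(330,405))[:267]])[:,:,::-1])
E
```

```text
23.3 c [0.6382 0.0335 0.2612] axis [ 0.883 -0.123  0.454] 0.024598453365551744 61.211639642715454 0.001856089210457994
t (np.int64(417), np.int64(232)) bright px 267 [-0.7 -1.6]
t (np.int64(421), np.int64(208)) bright px 259 [-1.7  0.6]
s (np.int64(201), np.int64(213)) bright px 43 [1.5 0.7]
s (np.int64(188), np.int64(235)) bright px 48 [1.1 1.1]
```

View pics/l10.png

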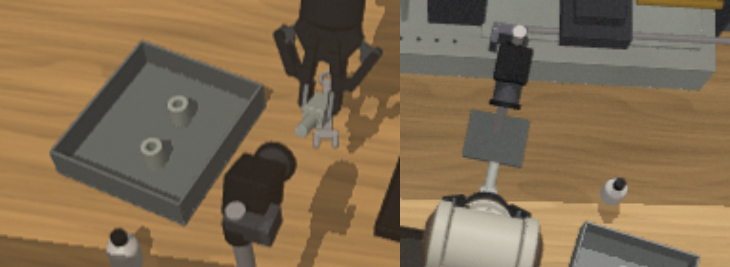

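Both bushings are standing in the tote (left panel at (179,108) and (152,150)). The spindle is held still, with its pin at (492,178) in the right panel pointing along the lens line. I'm handing in the job.

```bash
python3 -c "
from rig import close_job
print(close_job())"
```

```text
the job is handed in; nothing more can be done
None
```

The job is handed in, with no verdict shown: both bushings stand on the tote floor, and the spindle is held still with its long pin towards the lens and its centre an estimated 5 mm from the focus point.

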